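# Prop the spark guard open on the middle hole of its stay

### The job

Open the spring-closed spark guard by its stay bar and drop the middle one of the bar's three holes fully down over the keeper's brass peg, so that the stay holds the guard open when you let go. The peg is clamped somewhere along its slot, so feel for it: rest the bar lightly on it and slide until the hole falls over it, never pressing the bar hard (25 N) against the peg. Do not shift the other things on the table.

Things in the scene. Friction and masses are not known exactly. Their poses are not given: they have to be found in the camera images.
- guard: Spark guard fixed to the table: dark steel base plate 130 (x) x 220 (y) x 8 mm; origin at the centre of the plate's underside, z up. It carries a hinged gate (yellow sheet in a dark frame, 105 mm high) and, in front (-x) of the gate, the keeper.
- hinge (a point): Top of the gate's vertical hinge post, on its axis, 114 mm above the table; in the guard's frame at x +35, y +80 mm. The shut gate runs 182 mm from here along the guard's -y; on its top, 130 mm from this axis, sits the stay's swivel.
- gate (a joint): Gate opening in rad about the hinge: 0 shut (along the guard's -y), positive towards the guard's +x, at most 1.1. A spring always closes it, pushing the stay with about 3 to 4 N; with the middle hole on the peg it reads about 0.4 to 0.6.
- swivel (a joint): Angle in rad of the stay bar about the vertical, relative to the gate. In the guard's frame the bar points from swivel to knob along (-cos a, -sin a), a = gate + swivel (negative: towards +y). Nearly free; starts parked to the +y side, off the peg.
- stay: Flat steel stay bar, 130 g, 34 mm wide, 6 thick, 205 long, three through holes, red knob at its free end. Origin on the swivel axis at the bar's underside, 112 mm above the table; the bar runs along its own -x. Hole centres 86, 120 and 154 mm from the origin, each 12.5 mm along the bar, 17 across. The free end lifts up to 0.6 rad about the origin's y axis; a stop keeps it from going below level, where it lies at the start.
- knob (a point): Centre of the red knob, 26 mm above the bar's underside (bar frame x -190 mm). The knob is 24 mm along the bar, 16 mm across it, 40 mm high (from the bar's top face up); pinch it across the bar from above. Axes as the stay's.
- hole_mid (a point): Middle hole of the stay: its centre at the bar's underside, 120 mm from the swivel, marked by a grey stripe on either side. Axes as the stay's.
- slot (a point): Middle of the keeper's slot (slot along x), 112 mm above the table. A fixed brass peg, 10 mm thick, 12 mm tall above this level (top 1.5 mm narrower), stands at y = 0 within 10 mm of this point either way along x; its exact place is not measured. At its foot a 22 mm black rubber collar ends 2.5 mm below this level; the bar lies level just over it when a hole is fully down.
- keeper: Grey keeper column, 96 mm high, bolted to the guard's plate; origin at the centre of its foot's underside (8 mm above the table), x and y as the guard's; in the guard's frame at x -25, y -35 mm. Carries the slot, the collar and the peg, which do not move.
- machine_vice_mid (a point): Grey machine vice 62x192x56 mm near the table's front edge; leave alone. Point half-way up.
- disc_stack_mid (a point): Stack of dark discs, 118 mm across, 12 mm high; leave alone. Point half-way up.
- magnet_mid (a point): Red and steel magnet 50x100x16 mm; leave alone. Point half-way up.
- dropout_mid (a point): Pale metal plate 44x80x8 mm; leave alone. Point half-way up.

How it is judged:
By the outcome, as a careful person would: the job done as asked, in the order asked, and still so for the second after the job is handed in, with the robot touching nothing.
It also fails if it takes over 61 s, if anything falls off the work surface, if the arm or the gripper's body presses on something with over 40 N, if the wrist force passes 120 N, or if a joint passes its speed limit or range.

### The arm

A 6-joint arm with a two-finger parallel gripper is mounted at the origin on a cart in front of the work surface, level with it; the furniture and walls round the work are solid. World frame = base frame: x ahead of the robot, y to its left, z up, the work surface at z = 0. Lengths are in m, angles in rad, forces in N, time in s.
With the tool pointing down it reaches from about 0.425 to 0.95 m from the base axis. Payload 3.5 kg.
Tool frame: the origin (TCP) lies on the centre line of the jaws, within the pads' length; the fingertips stand 11 mm ahead of it and the grasp point (between the pads) lies 8 mm behind it; x points along the fingers, y is the direction in which the jaws open and shut, and the axes are right-handed (so a half turn about x gives the same grasp; the last joint's range is limited). The gripper opens to 85 mm and grips with 20 to 120 N. Pads are 22 mm wide; open, the fingers measure 114 mm over their backs; the gripper's body (76 mm by 85 mm) begins 54 mm behind the grasp point. The pads swing forward as they close: fully open they stand 13 mm farther back than shut.
Start: joints at [1.06, 0.286, 1.577, -0, 1.279, -0.15], TCP at [0.238, 0.632, 0.242] pointing down, gripper open.
Joint ranges: [-2.77, 2.77], [-0.9, 2.22], [0.21, 2.48], [-1.53, 4.67], [0.24, 2.81], [-2.84, 2.84]. Speed limits (rad/s): [2.79, 2.79, 3.14, 3.14, 3.14, 3.14].

### API

Orientations are given as a unit quaternion [x, y, z, w].
In Python, from plant import ctrl gives the robot as it stands. The module is installed in compiled form; this text tells all that it offers.
- The arm moves only by the tool drive_tool, never from a script. Its argument "series" is a list of rows, each a list of 2 entries, a list of its own where there are three numbers: the shift along the tool's x, y, z in units of 50 mm (1.0 is 50 mm), then the turn, a rotation vector about the tool's x, y, z in degrees. A call has 1 to 5 rows; each row shifts and turns the pose as measured when the row begins, along the tool's axes as they then stand; what a row does not reach is not made up. A row lasts 1/10 s, in which the tool goes at most 50 mm and 8.59 degrees, less where a joint would pass 70% of its speed; a pose out of reach is approached as far as the arm can. A call is refused whole if a number of a shift passes 1 or a number of a turn 8.59, either way. A call with a gripper value outside its range is refused whole. "grip" is the gripper's target within -1 to 1 (fully open at 1, half-way at 0, shut at -1), set as the call begins (left out, the last holds). The fingers move at their own pace and stop on an object; "newtons" is the grip in N (left out, the last holds). Time passes only in rows, so rows that do not move let the fingers close. It gives the time, the measured TCP pose, the force and the opening at its end, in the units of the state.
- ctrl.get_state(): the state, without advancing time (a new reading comes with each control period).
- ctrl.read_camera(name): name is "scene" or "top"; returns a dict with "img" (384x512x3 uint8, red, green, blue), "camera_matrix" (3x3 intrinsics, pixels), "R" (3x3) and "t" (3): a world point X has camera coordinates R X + t. Camera axes: x right, y down, z forward; pixel columns grow to the right and rows downward; lengths in m; the calibration is good to about 2 mm. A picture is of the moment at which its call begins. There is no depth.
- ctrl.sign_off(): hands the job in, once; it reports no verdict.
The state is a dict: "time": time; "qpos": joint angles; "dq": joint speeds; "joint_efforts": joint torques, N m; "eef_pos": TCP position; "tcp_rot": TCP orientation; "contact_force": force on the tool from outside, world axes, zero at the start; "wrist_torque": the same for the moment, N m; "opening": opening from 0.0 (shut) to 1.0 (fully open).
Only numpy, scipy, OpenCV 4.12 (cv2) and the standard library are available. Lean on these libraries where they do the work, as an engineer would, in place of code of your own. Each camera call takes 0.05 s, during which the arm holds its last target.

## Working session

There is one attempt and no reset: what is moved stays moved. The work goes in short steps, Python scripts to look and compute and a tool call to move; the robot and the scene stay as the last step left them, time stands still between calls to the robot, and variables do not carry over. Pictures are saved under pics/ and viewed, and the job is handed in when it is done.

Besides the shell and the picture viewer there is one more tool, called after "Emit:" by a JSON object that holds its "op" and its "data", one argument or row to a line. drive_tool: Moves the arm, as the interface text tells. Its arguments: {"type":"object","properties":{"series":{"type":"array"},"grip":{"type":"number"},"newtons":{"type":"number"}},"required":["series"]}

```bash
mkdir -p pics; cat > h.py <<'E'
import numpy as np, cv2
from plant import ctrl
def snap(name,fn):
    d=ctrl.read_camera(name); cv2.imwrite('pics/'+fn,d['img'][:,:,::-1]); return d
def ray(d,u,v,z):
    K,R,t=[np.array(d[k]) for k in('camera_matrix','R','t')]
    c=-R.T@t; r=R.T@np.linalg.solve(K,[u,v,1]); return c+r*(z-c[2])/r[2]
def proj(d,X):
    K,R,t=[np.array(d[k]) for k in('camera_matrix','R','t')]
    p=K@(R@np.array(X)+t); return p[:2]/p[2]
def tri(d1,p1,d2,p2):
    P=[np.array(d['camera_matrix'])@np.c_[np.array(d['R']),np.array(d['t'])] for d in(d1,d2)]
    X=cv2.triangulatePoints(P[0],P[1],np.array(p1,float),np.array(p2,float)).ravel(); return X[:3]/X[3]
E
python3 - <<'E'
from h import *
import pickle
a=snap('scene','s0.png');b=snap('top','t0.png')
pickle.dump((a,b),open('c0.pkl','wb'))
for d in(a,b): print(-np.array(d['R']).T@d['t'])
s=ctrl.get_state();print(s)
E
```

```text
[-0.01067527 -0.7622486   1.06415621]
[ 0.28429281 -0.12821932  1.34634126]
{'time': 0.1, 'qpos': array([ 1.06001240e+00,  2.87119378e-01,  1.57801868e+00, -3.12677678e-05,
        1.27857892e+00, -1.50005658e-01]), 'dq': array([-1.17619707e-03, -8.20198860e-04, -3.80046884e-03,  1.98279868e-03,
       -2.76172950e-05,  5.89998162e-04]), 'joint_efforts': array([ 1.90793900e-03, -4.07293046e+01, -2.93701011e+01, -6.89654166e-05,
        3.41591978e-03,  4.31671978e-06]), 'eef_pos': array([0.23798191, 0.63105662, 0.24106371]), 'tcp_rot': array([ 0.12614664,  0.69586706, -0.12757439,  0.69539977]), 'contact_force': array([1.0949854 , 0.4321833 , 0.29751125]), 'wrist_torque': array([-0.00185031, -0.01320893,  0.028186  ]), 'opening': 0.9999476970544312}
```

View pics/s0.png

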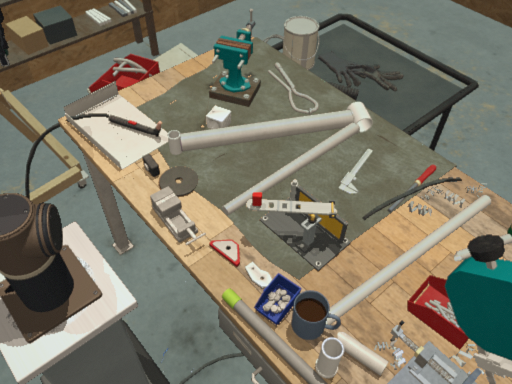

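View pics/t0.png

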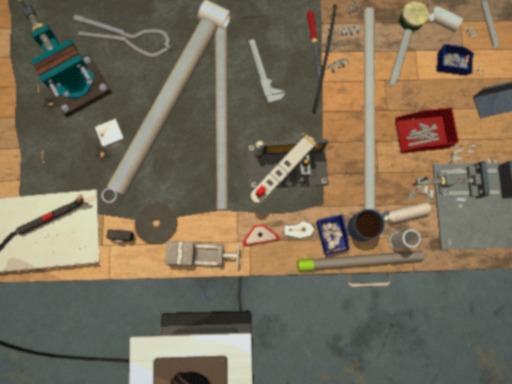

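```bash
python3 - <<'E'
from h import *
import pickle
a,b=pickle.load(open('c0.pkl','rb'))
A=cv2.resize(a['img'][170:280,230:360],None,fx=6,fy=5.4,interpolation=cv2.INTER_CUBIC)
cv2.imwrite('pics/s0z.png',cv2.resize(a['img'][175:275,235:360],None,fx=6,fy=6,interpolation=cv2.INTER_CUBIC)[:,:,::-1])
cv2.imwrite('pics/t0z.png',cv2.resize(b['img'][125:215,235:345],None,fx=6,fy=6,interpolation=cv2.INTER_CUBIC)[:,:,::-1])
E
```

```text
(no output)
```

View pics/s0z.png

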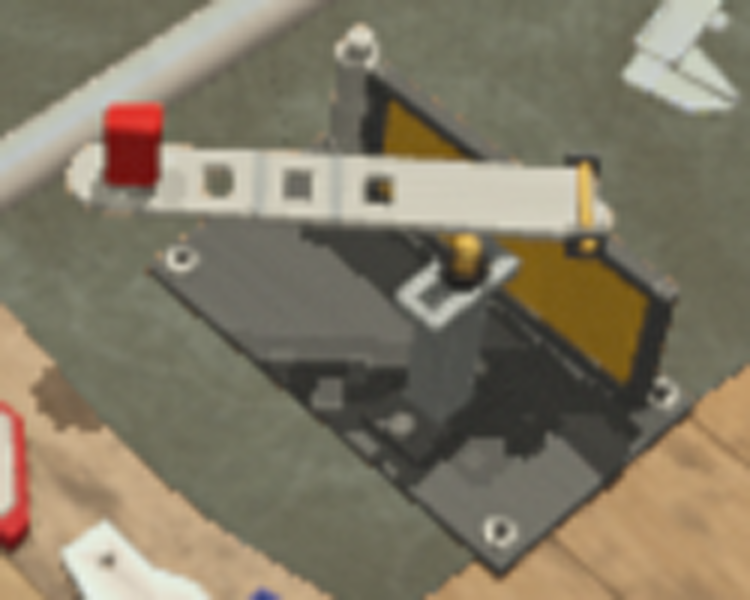

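View pics/t0z.png

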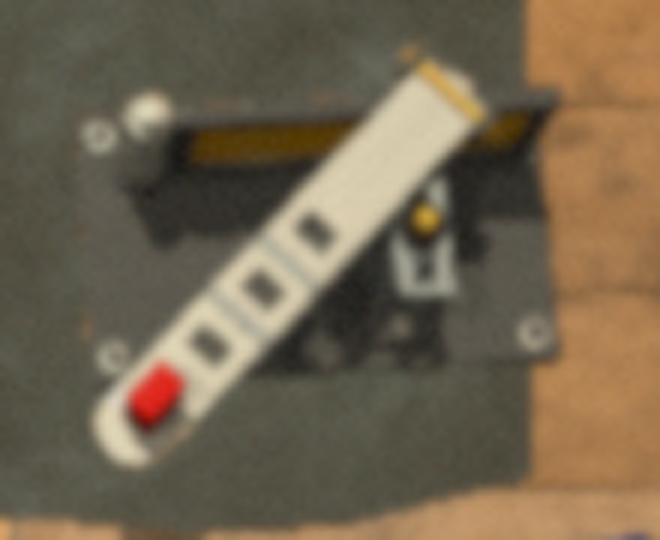

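```bash
python3 - <<'E'
from h import *
import pickle
a,b=pickle.load(open('c0.pkl','rb'))
S=lambda x,y:(235+x/6-.4,175+y/6-.4)
T=lambda x,y:(235+x/6-.4,125+y/6-.4)
for n,p,q,z in [('hinge',(357,45),(148,108),.114),('knobtop',(135,112),(157,385),.158),('holemid',(297,185),(263,289),.118),
 ('hole1',(378,189),(317,231),.118),('hole3',(218,181),(209,345),.118),('peg',(467,242),(427,213),.124),
 ('boltBR',(500,530),(535,330),.01),('boltL',(180,257),(113,355),.01),('swiv',(590,188),(455,88),.118)]:
    print(n,ray(a,*S(*p),z).round(4),ray(b,*T(*q),z).round(4),tri(a,S(*p),b,T(*q)).round(4))
print('corner',ray(a,*S(500,574),.008),ray(a,*S(150,268),.008),ray(a,*S(690,408),.008))
E
```

```text
hinge [ 0.6348 -0.196   0.114 ] [ 0.6372 -0.1932  0.114 ] [ 0.6383 -0.1933  0.1093]
knobtop [ 0.5092 -0.1898  0.158 ] [ 0.5066 -0.1909  0.158 ] [ 0.5069 -0.1911  0.1606]
holemid [ 0.5577 -0.239   0.118 ] [ 0.5548 -0.2396  0.118 ] [ 0.5552 -0.24    0.1204]
hole1 [ 0.5823 -0.2627  0.118 ] [ 0.5798 -0.2638  0.118 ] [ 0.5798 -0.2639  0.1209]
hole3 [ 0.5338 -0.216   0.118 ] [ 0.5309 -0.2157  0.118 ] [ 0.5318 -0.2162  0.1193]
peg [ 0.5869 -0.3096  0.124 ] [ 0.5853 -0.3107  0.124 ] [ 0.5851 -0.3106  0.1263]
boltBR [ 0.5592 -0.3733  0.01  ] [ 0.5563 -0.3753  0.01  ] [ 0.5559 -0.3748  0.0148]
boltL [ 0.5525 -0.1756  0.01  ] [ 0.5489 -0.1787  0.01  ] [ 0.5483 -0.1789  0.0163]
swiv [ 0.6509 -0.32    0.118 ] [ 0.6422 -0.3265  0.118 ] [ 0.64   -0.3254  0.1309]
corner [ 0.54461135 -0.38769791  0.008     ] [ 0.53879393 -0.17038426  0.008     ] [ 0.66965986 -0.38286913  0.008     ]
```

```bash
cat >> h.py <<'E'
from scipy.spatial.transform import Rotation as Ro
G0=np.array([.6036,-.2757]); YAW=.033
def w2(g): c,s=np.cos(YAW),np.sin(YAW); return G0+np.array([[c,-s],[s,c]])@np.array(g)
def toolR(phi,pitch=0):
    """bar direction (swivel->knob) heading phi in world; lifted by pitch. tool z along?"""
    d=np.array([np.cos(phi),np.sin(phi),0]); n=np.array([-d[1],d[0],0])
    R=np.c_[[0,0,-1],n,np.cross([0,0,-1],n)]   # x down, y across, z = 
    return Ro.from_rotvec(-pitch*n)*Ro.from_matrix(R)
def cur():
    s=ctrl.get_state(); return s,np.array(s['eef_pos']),Ro.from_quat(s['tcp_rot'])
def plan(p1,R1,maxstep=.045,n=None):
    s,p,R=cur(); p1=np.array(p1)
    # half turn choice
    alt=R1*Ro.from_rotvec([np.pi,0,0])
    if (R.inv()*alt).magnitude()<(R.inv()*R1).magnitude(): R1=alt
    rv=(R.inv()*R1).as_rotvec(); d=p1-p
    print('t %.2f'%s['time'],'p',p.round(4),'d',d.round(4),'rv',np.degrees(rv).round(1),'F',np.array(s['contact_force']).round(1),'q',np.array(s['qpos']).round(2),'op %.3f'%s['opening'])
    n=n or int(max(np.ceil(np.linalg.norm(d)/maxstep),np.ceil(np.degrees(np.linalg.norm(rv))/8),1))
    for i in range(min(n,10)):
        Ri=R*Ro.from_rotvec(rv*i/n)
        print([(Ri.inv().apply(d/n)/.05).round(2).tolist(),np.degrees(rv/n).round(1).tolist()])
    print('rows',n)
E
python3 - <<'E'
from h import *
s,p,R=cur(); print(R.as_matrix().round(3))
phi=np.arctan2(-.1905+.3244,.508-.640);print(phi, np.hypot(.1339,.132))
plan([.508,-.1905,.25],toolR(phi))
E
```

```text
[[-0.001  0.353  0.936]
 [-0.002  0.936 -0.353]
 [-1.    -0.002 -0.   ]]
2.3490490683655065 0.18802449308534247
t 0.10 p [0.238  0.6311 0.2411] d [ 0.27   -0.8216  0.0089] rv [24.7  0.   0.1] F [1.1 0.4 0.3] q [ 1.06  0.29  1.58 -0.    1.28 -0.15] op 1.000
[[-0.01, -0.67, 0.54], [1.2, 0.0, 0.0]]
[[-0.01, -0.66, 0.56], [1.2, 0.0, 0.0]]
[[-0.01, -0.65, 0.57], [1.2, 0.0, 0.0]]
[[-0.01, -0.64, 0.59], [1.2, 0.0, 0.0]]
[[-0.01, -0.62, 0.6], [1.2, 0.0, 0.0]]
[[-0.01, -0.61, 0.61], [1.2, 0.0, 0.0]]
[[-0.01, -0.6, 0.63], [1.2, 0.0, 0.0]]
[[-0.01, -0.58, 0.64], [1.2, 0.0, 0.0]]
[[-0.01, -0.57, 0.65], [1.2, 0.0, 0.0]]
[[-0.01, -0.56, 0.66], [1.2, 0.0, 0.0]]
rows 20
```

Emit:
{"op": "drive_tool", "data": {
  "series": [
    [[0,-0.67,0.54],[1.2,0,0]],
    [[0,-0.66,0.56],[1.2,0,0]],
    [[0,-0.65,0.57],[1.2,0,0]],
    [[0,-0.64,0.59],[1.2,0,0]],
    [[0,-0.62,0.6],[1.2,0,0]]
  ],
  "grip": 1
}}

```text
time: 0.6
eef_pos: [0.3049, 0.422, 0.2364]
tcp_rot: [0.159, 0.69, -0.164, 0.687]
contact_force: [0.8, 0.4, 0.3]
opening: 1.003
```

Emit:
{"op": "drive_tool", "data": {
  "series": [
    [[0,-0.61,0.61],[1.2,0,0]],
    [[0,-0.6,0.63],[1.2,0,0]],
    [[0,-0.58,0.64],[1.2,0,0]],
    [[0,-0.57,0.65],[1.2,0,0]],
    [[0,-0.56,0.66],[1.2,0,0]]
  ]
}}

```text
time: 1.1
eef_pos: [0.3735, 0.208, 0.2352]
tcp_rot: [0.195, 0.68, -0.201, 0.677]
contact_force: [1.1, -0.1, 0.2]
opening: 1.002
```

```bash
python3 - <<'E'
from h import *
plan([.508,-.1905,.25],toolR(2.349))
E
```

```text
t 1.10 p [0.3735 0.208  0.2352] d [ 0.1345 -0.3985  0.0148] rv [12.9 -0.   0.6] F [ 1.1 -0.1  0.2] q [ 0.27 -0.28  2.16 -0.01  1.27 -0.73] op 1.002
[[-0.03, -0.53, 0.66], [1.3, -0.0, 0.1]]
[[-0.03, -0.51, 0.67], [1.3, -0.0, 0.1]]
[[-0.03, -0.5, 0.68], [1.3, -0.0, 0.1]]
[[-0.03, -0.48, 0.69], [1.3, -0.0, 0.1]]
[[-0.03, -0.47, 0.7], [1.3, -0.0, 0.1]]
[[-0.03, -0.45, 0.71], [1.3, -0.0, 0.1]]
[[-0.03, -0.43, 0.72], [1.3, -0.0, 0.1]]
[[-0.03, -0.42, 0.73], [1.3, -0.0, 0.1]]
[[-0.03, -0.4, 0.74], [1.3, -0.0, 0.1]]
[[-0.03, -0.38, 0.75], [1.3, -0.0, 0.1]]
rows 10
```

Emit:
{"op": "drive_tool", "data": {
  "series": [
    [[-0.03,-0.53,0.66],[1.3,0,0.1]],
    [[-0.03,-0.51,0.67],[1.3,0,0.1]],
    [[-0.03,-0.5,0.68],[1.3,0,0.1]],
    [[-0.03,-0.48,0.69],[1.3,0,0.1]],
    [[-0.03,-0.47,0.7],[1.3,0,0.1]]
  ]
}}

```text
time: 1.6
eef_pos: [0.4398, -0.0004, 0.242]
tcp_rot: [0.237, 0.666, -0.238, 0.665]
contact_force: [1.1, 1.1, 0.3]
opening: 1.005
```

Emit:
{"op": "drive_tool", "data": {
  "series": [
    [[-0.03,-0.45,0.71],[1.3,0,0.1]],
    [[-0.03,-0.43,0.72],[1.3,0,0.1]],
    [[-0.03,-0.42,0.73],[1.3,0,0.1]],
    [[-0.03,-0.4,0.74],[1.3,0,0.1]],
    [[-0.03,-0.38,0.75],[1.3,0,0.1]]
  ]
}}

```text
time: 2.1
eef_pos: [0.5052, -0.2088, 0.2473]
tcp_rot: [0.281, 0.651, -0.275, 0.65]
contact_force: [0.5, 0.4, 0.3]
opening: 1.0
```

```bash
python3 - <<'E'
from h import *
plan([.508,-.1905,.20],toolR(2.349))
a=snap('scene','s1.png');b=snap('top','t1.png')
cv2.imwrite('pics/s1z.png',cv2.resize(np.hstack([a['img'][120:270,210:360],b['img'][110:260,200:350]]),None,fx=2.6,fy=2.6,interpolation=cv2.INTER_CUBIC)[:,:,::-1])
E
```

```text
t 2.10 p [ 0.5052 -0.2088  0.2473] d [ 0.0028  0.0183 -0.0473] rv [-0.8 -0.2 -0.4] F [0.5 0.4 0.3] q [-0.58 -0.    1.89  0.01  1.26 -1.35] op 1.000
[[0.47, 0.14, -0.11], [-0.4, -0.1, -0.2]]
[[0.47, 0.15, -0.11], [-0.4, -0.1, -0.2]]
rows 2
```

View pics/s1z.png

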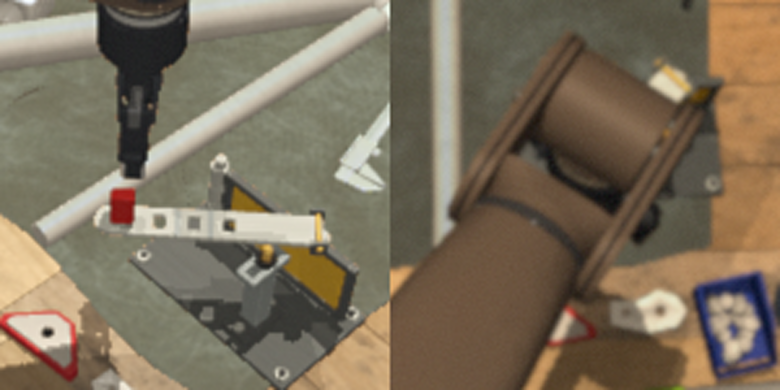

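Emit:
{"op": "drive_tool", "data": {
  "series": [
    [[0.47,0.14,-0.11],[-0.4,-0.1,-0.2]],
    [[0.47,0.15,-0.11],[-0.4,-0.1,-0.2]],
    [[0,0,0],[0,0,0]]
  ]
}}

```text
time: 2.5
eef_pos: [0.5081, -0.1932, 0.1983]
tcp_rot: [0.275, 0.652, -0.275, 0.651]
contact_force: [-0.8, 0.1, -1.2]
opening: 1.003
```

```bash
python3 - <<'E'
from h import *
plan([.508,-.1905,.136],toolR(2.349))
E
```

```text
t 2.50 p [ 0.5081 -0.1932  0.1983] d [-0.0001  0.0027 -0.0623] rv [-0.4 -0.1  0. ] F [-0.8  0.1 -1.2] q [-0.55  0.04  1.94 -0.    1.16 -1.32] op 1.003
[[0.62, 0.02, -0.02], [-0.2, -0.0, 0.0]]
[[0.62, 0.02, -0.02], [-0.2, -0.0, 0.0]]
rows 2
```

Emit:
{"op": "drive_tool", "data": {
  "series": [
    [[0.31,0.02,-0.02],[0,0,0]],
    [[0.31,0.02,-0.02],[0,0,0]],
    [[0.31,0,0],[0,0,0]],
    [[0.31,0,0],[0,0,0]],
    [[0,0,0],[0,0,0]]
  ]
}}

```text
time: 3.0
eef_pos: [0.5084, -0.1886, 0.1354]
tcp_rot: [0.274, 0.651, -0.274, 0.653]
contact_force: [-0.1, 0.2, -0.2]
opening: 1.002
```

Emit:
{"op": "drive_tool", "data": {
  "series": [
    [[0,0,0],[0,0,0]],
    [[0,0,0],[0,0,0]]
  ],
  "grip": -0.3,
  "newtons": 40
}}

```text
time: 3.2
eef_pos: [0.5089, -0.1887, 0.1366]
tcp_rot: [0.274, 0.651, -0.274, 0.653]
contact_force: [-0.0, -0.2, 0.4]
opening: 0.693
```

```bash
python3 - <<'E'
from h import *
plan([.508,-.1905,.136],toolR(2.349))
a=snap('scene','s2.png')
cv2.imwrite('pics/s2z.png',cv2.resize(a['img'][140:270,210:360],None,fx=4.5,fy=4.5,interpolation=cv2.INTER_CUBIC)[:,:,::-1])
E
```

```text
t 3.20 p [ 0.5089 -0.1887  0.1366] d [-0.0009 -0.0018 -0.0006] rv [-0.2  0.2 -0.1] F [-0.  -0.2  0.4] q [-0.54  0.11  1.99  0.    1.04 -1.32] op 0.693
[[0.01, -0.04, 0.01], [-0.2, 0.2, -0.1]]
rows 1
```

View pics/s2z.png

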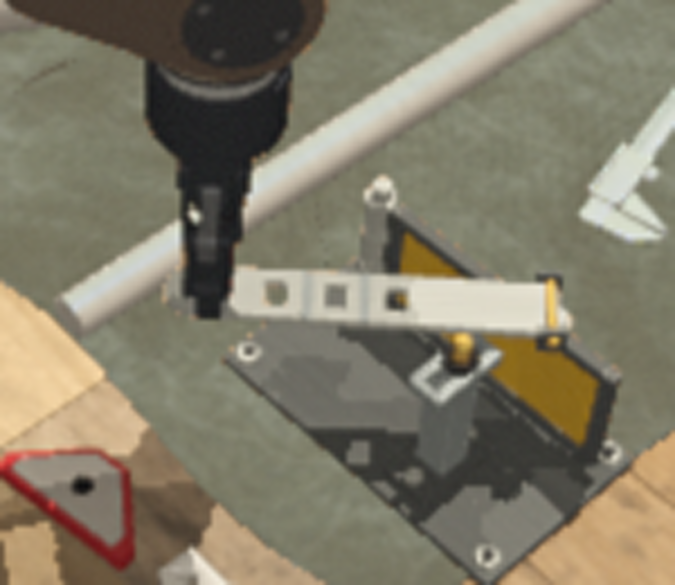

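Emit:
{"op": "drive_tool", "data": {
  "series": [
    [[0,-0.03,0],[0,0,0]],
    [[0,0,0],[0,0,0]],
    [[0,0,0],[0,0,0]],
    [[0,0,0],[0,0,0]]
  ],
  "grip": -1,
  "newtons": 50
}}

```text
time: 3.65
eef_pos: [0.509, -0.1903, 0.1394]
tcp_rot: [0.273, 0.649, -0.274, 0.655]
contact_force: [1.3, 1.2, -0.7]
opening: 0.175
```

Emit:
{"op": "drive_tool", "data": {
  "series": [
    [[0,0,0],[0,0,0]],
    [[0,0,0],[0,0,0]],
    [[0,0,0],[0,0,0]],
    [[0,0,0],[0,0,0]]
  ]
}}

```text
time: 4.05
eef_pos: [0.509, -0.1903, 0.1392]
tcp_rot: [0.273, 0.649, -0.274, 0.655]
contact_force: [0.4, 0.2, -0.7]
opening: 0.176
```

```bash
cat >> h.py <<'E'
HINGE=np.array([35e-3,80e-3]); RT=.1875; HT=.027
def pose(g,a,th):
    sw=HINGE+.130*np.array([np.sin(g),-np.cos(g)])
    d=-np.array([np.cos(a),np.sin(a)]); k=RT*np.cos(th)-HT*np.sin(th)
    xy=w2(sw+d*k); z=.112+RT*np.sin(th)+HT*np.cos(th)
    phi=np.arctan2(d[1],d[0])+YAW
    return np.r_[xy,z],toolR(phi,th)
def path(c0,c1,n):
    """joint-space path c0->c1 (g,a,th) in n rows; starts from measured pose"""
    s,p,R=cur()
    print('t %.2f'%s['time'],'p',p.round(4),'F',np.array(s['contact_force']).round(1),'T',np.array(s['wrist_torque']).round(2),'q',np.array(s['qpos']).round(2),'op %.3f'%s['opening'])
    for i in range(1,n+1):
        c=np.array(c0)+(np.array(c1)-np.array(c0))*i/n
        p1,R1=pose(*c); alt=R1*Ro.from_rotvec([np.pi,0,0])
        if (R.inv()*alt).magnitude()<(R.inv()*R1).magnitude(): R1=alt
        dR=R.inv()*R1
        print([(R.inv().apply(p1-p)/.05).round(2).tolist(),np.degrees(dR.as_rotvec()).round(1).tolist()],c.round(2))
        p,R=p1,R1
def fit():
    """current (g,a,th) from TCP"""
    from scipy.optimize import least_squares
    s,p,R=cur()
    x=R.apply([1,0,0]); th=np.arcsin(np.clip(np.hypot(x[0],x[1]),-1,1)) 
    r=least_squares(lambda c:pose(*c)[0]-p,[.3,-.3,.15]).x
    print('fit g %.3f a %.3f th %.3f'%tuple(r),'tool tilt %.3f'%th); return r
E
python3 - <<'E'
from h import *
r=fit()
p1,R1=pose(*r);s,p,R=cur();print(p1,R.as_matrix().round(3),R1.as_matrix().round(3))
path(r,[0,r[1],.3],5)
E
```

```text
fit g -0.002 a -0.831 th 0.001 tool tilt 0.008
[ 0.50902741 -0.1903456   0.13917322] [[ 0.007  0.713  0.701]
 [-0.004  0.701 -0.713]
 [-1.     0.002  0.008]] [[-0.001 -0.716 -0.698]
 [ 0.001 -0.698  0.716]
 [-1.     0.     0.001]]
t 4.05 p [ 0.509  -0.1903  0.1392] F [ 0.4  0.2 -0.7] T [-0.01  0.07  0.15] q [-0.54  0.1   1.99  0.    1.04 -1.32] op 0.176
[[-0.22, 0.0, 0.04], [0.2, 3.9, -0.1]] [-0.   -0.83  0.06]
[[-0.22, 0.0, 0.04], [0.0, 3.4, -0.0]] [-0.   -0.83  0.12]
[[-0.22, 0.0, 0.04], [-0.0, 3.4, 0.0]] [-0.   -0.83  0.18]
[[-0.22, 0.0, 0.04], [0.0, 3.4, 0.0]] [-0.   -0.83  0.24]
[[-0.22, 0.0, 0.04], [0.0, 3.4, 0.0]] [ 0.   -0.83  0.3 ]
```

Emit:
{"op": "drive_tool", "data": {
  "series": [
    [[-0.22,0,0.04],[0,3.5,0]],
    [[-0.22,0,0.04],[0,3.4,0]],
    [[-0.22,0,0.04],[0,3.4,0]],
    [[-0.22,0,0.04],[0,3.4,0]],
    [[-0.22,0,0.04],[0,3.4,0]]
  ]
}}

```text
time: 4.55
eef_pos: [0.5206, -0.2022, 0.1939]
tcp_rot: [0.311, 0.741, -0.229, 0.549]
contact_force: [-0.4, 0.2, -1.5]
opening: 0.172
```

```bash
python3 - <<'E'
from h import *
r=fit()
path(r,[.53,.023,.3],14)
a=snap('scene','s3.png')
cv2.imwrite('pics/s3z.png',cv2.resize(a['img'][140:270,210:360],None,fx=4.5,fy=4.5,interpolation=cv2.INTER_CUBIC)[:,:,::-1])
E
```

```text
fit g -0.003 a -0.831 th 0.304 tool tilt 0.296
t 4.55 p [ 0.5206 -0.2022  0.1939] F [-0.4  0.2 -1.5] T [-0.24 -0.29  0.05] q [-0.58  0.22  1.76  0.06  1.44 -1.37] op 0.172
[[-0.02, -0.13, 0.07], [-3.0, 0.5, -1.1]] [ 0.03 -0.77  0.3 ]
[[-0.02, -0.14, 0.07], [-3.3, -0.0, -1.0]] [ 0.07 -0.71  0.3 ]
[[-0.02, -0.14, 0.07], [-3.3, -0.0, -1.0]] [ 0.11 -0.65  0.3 ]
[[-0.02, -0.14, 0.07], [-3.3, -0.0, -1.0]] [ 0.15 -0.59  0.3 ]
[[-0.02, -0.14, 0.07], [-3.3, -0.0, -1.0]] [ 0.19 -0.53  0.3 ]
[[-0.02, -0.14, 0.08], [-3.3, -0.0, -1.0]] [ 0.23 -0.47  0.3 ]
[[-0.02, -0.14, 0.08], [-3.3, -0.0, -1.0]] [ 0.26 -0.4   0.3 ]
[[-0.02, -0.15, 0.08], [-3.3, -0.0, -1.0]] [ 0.3  -0.34  0.3 ]
[[-0.02, -0.15, 0.08], [-3.3, -0.0, -1.0]] [ 0.34 -0.28  0.3 ]
[[-0.02, -0.15, 0.08], [-3.3, -0.0, -1.0]] [ 0.38 -0.22  0.3 ]
[[-0.02, -0.15, 0.08], [-3.3, -0.0, -1.0]] [ 0.42 -0.16  0.3 ]
[[-0.03, -0.15, 0.08], [-3.3, -0.0, -1.0]] [ 0.45 -0.1   0.3 ]
[[-0.03, -0.16, 0.09], [-3.3, -0.0, -1.0]] [ 0.49 -0.04  0.3 ]
[[-0.03, -0.16, 0.09], [-3.3, -0.0, -1.0]] [0.53 0.02 0.3 ]
```

View pics/s3z.png

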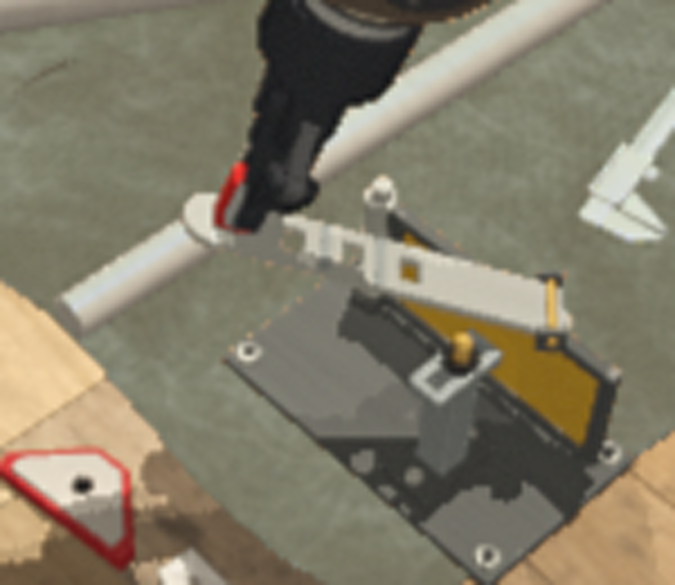

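Emit:
{"op": "drive_tool", "data": {
  "series": [
    [[-0.02,-0.14,0.07],[-3.1,0.2,-1]],
    [[-0.02,-0.14,0.07],[-3.3,0,-1]],
    [[-0.02,-0.14,0.07],[-3.3,0,-1]]
  ]
}}

```text
time: 4.9
eef_pos: [0.5135, -0.2249, 0.195]
tcp_rot: [0.243, 0.77, -0.177, 0.563]
contact_force: [-2.4, 1.3, 3.1]
opening: 0.179
```

Emit:
{"op": "drive_tool", "data": {
  "series": [
    [[-0.02,-0.14,0.07],[-3.3,0,-1]],
    [[-0.02,-0.14,0.07],[-3.3,0,-1]],
    [[-0.02,-0.14,0.08],[-3.3,0,-1]]
  ]
}}

```text
time: 5.2
eef_pos: [0.5101, -0.25, 0.1953]
tcp_rot: [0.17, 0.789, -0.125, 0.576]
contact_force: [-3.8, 0.2, 2.6]
opening: 0.175
```

```bash
python3 - <<'E'
from h import *
r=fit()
path(r,[.53,.023,.3],8)
E
```

```text
fit g 0.188 a -0.466 th 0.312 tool tilt 0.309
t 5.20 p [ 0.5101 -0.25    0.1953] F [-3.8  0.2  2.6] T [-0.14  0.13 -0.13] q [-0.61  0.26  1.72 -0.06  1.47 -1.74] op 0.175
[[-0.02, -0.14, 0.09], [-2.9, 0.1, -0.9]] [ 0.23 -0.41  0.31]
[[-0.02, -0.14, 0.09], [-3.3, -0.1, -1.1]] [ 0.27 -0.34  0.31]
[[-0.02, -0.14, 0.09], [-3.3, -0.1, -1.1]] [ 0.32 -0.28  0.31]
[[-0.02, -0.14, 0.09], [-3.3, -0.1, -1.1]] [ 0.36 -0.22  0.31]
[[-0.02, -0.15, 0.09], [-3.3, -0.1, -1.1]] [ 0.4  -0.16  0.3 ]
[[-0.02, -0.15, 0.09], [-3.3, -0.1, -1.0]] [ 0.44 -0.1   0.3 ]
[[-0.02, -0.15, 0.09], [-3.3, -0.1, -1.0]] [ 0.49 -0.04  0.3 ]
[[-0.02, -0.15, 0.1], [-3.3, -0.1, -1.0]] [0.53 0.02 0.3 ]
```

Emit:
{"op": "drive_tool", "data": {
  "series": [
    [[-0.02,-0.14,0.09],[-3,0,-1]],
    [[-0.02,-0.14,0.09],[-3.3,-0.1,-1.1]],
    [[-0.02,-0.14,0.09],[-3.3,-0.1,-1.1]],
    [[-0.02,-0.14,0.09],[-3.3,-0.1,-1.1]]
  ]
}}

```text
time: 5.6
eef_pos: [0.5151, -0.284, 0.1955]
tcp_rot: [0.071, 0.804, -0.057, 0.587]
contact_force: [-4.1, 0.4, 2.1]
opening: 0.174
```

Emit:
{"op": "drive_tool", "data": {
  "series": [
    [[-0.02,-0.15,0.09],[-3.3,-0.1,-1]],
    [[-0.02,-0.15,0.09],[-3.3,-0.1,-1]],
    [[-0.02,-0.15,0.09],[-3.3,-0.1,-1]]
  ]
}}

```text
time: 5.9
eef_pos: [0.5237, -0.3102, 0.1956]
tcp_rot: [-0.004, 0.807, -0.004, 0.59]
contact_force: [-2.0, -1.4, 1.7]
opening: 0.177
```

```bash
python3 - <<'E'
from h import *
r=fit()
path(r,[.53,.023,.3],2)
a=snap('scene','s4.png')
b=snap('top','t4.png')
cv2.imwrite('pics/s4z.png',cv2.resize(np.hstack([a['img'][150:270,230:360],b['img'][110:230,220:350]]),None,fx=3,fy=3,interpolation=cv2.INTER_CUBIC)[:,:,::-1])
E
```

```text
fit g 0.427 a -0.038 th 0.314 tool tilt 0.309
t 5.90 p [ 0.5237 -0.3102  0.1956] F [-2.  -1.4  1.7] T [-0.12  0.19 -0.16] q [-0.63  0.33  1.64 -0.19  1.43 -2.15] op 0.177
[[-0.01, -0.04, 0.11], [-1.4, -0.1, 0.2]] [ 0.48 -0.01  0.31]
[[-0.01, -0.04, 0.11], [-1.7, -0.4, -0.5]] [0.53 0.02 0.3 ]
```

View pics/s4z.png

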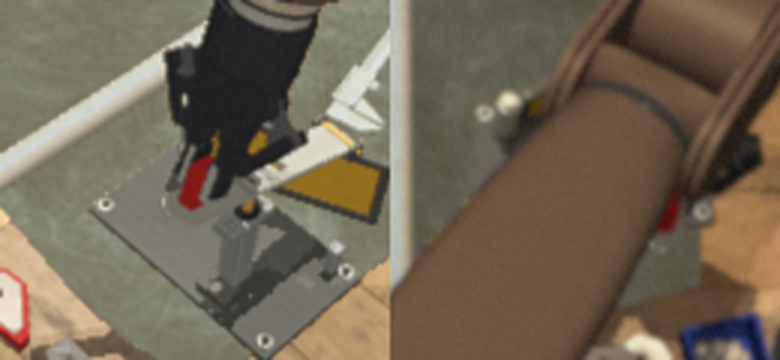

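Emit:
{"op": "drive_tool", "data": {
  "series": [
    [[0,-0.04,0.11],[-1.4,0,0]],
    [[0,-0.04,0.11],[-1.7,-0.2,-0.3]],
    [[0,0,0],[0,0,0]]
  ]
}}

```text
time: 6.3
eef_pos: [0.534, -0.3143, 0.1939]
tcp_rot: [-0.022, 0.806, 0.016, 0.591]
contact_force: [-4.3, 0.3, 3.2]
opening: 0.177
```

```bash
python3 - <<'E'
from h import *
r=fit()
path(r,[.53,.023,.14],4)
E
```

```text
fit g 0.523 a 0.022 th 0.304 tool tilt 0.306
t 6.30 p [ 0.534  -0.3143  0.1939] F [-4.3  0.3  3.2] T [0.04 0.17 0.02] q [-0.62  0.35  1.61 -0.19  1.43 -2.2 ] op 0.177
[[0.15, 0.0, -0.02], [-0.1, -2.4, 0.0]] [0.53 0.02 0.26]
[[0.15, 0.0, -0.02], [-0.0, -2.3, -0.0]] [0.53 0.02 0.22]
[[0.15, 0.0, -0.02], [-0.0, -2.3, -0.0]] [0.53 0.02 0.18]
[[0.15, 0.0, -0.02], [-0.0, -2.3, -0.0]] [0.53 0.02 0.14]
```

Emit:
{"op": "drive_tool", "data": {
  "series": [
    [[0.15,0,-0.02],[0,-2.3,0]],
    [[0.15,0,-0.02],[0,-2.3,0]],
    [[0.15,0,-0.02],[0,-2.3,0]],
    [[0.15,0,-0.02],[0,-2.3,0]]
  ]
}}

```text
time: 6.7
eef_pos: [0.5234, -0.3142, 0.1648]
tcp_rot: [-0.021, 0.755, 0.017, 0.656]
contact_force: [-3.6, -1.0, 2.1]
opening: 0.181
```

```bash
python3 - <<'E'
from h import *
r=fit()
path(r,[.53,.023,.09],4)
a=snap('scene','s5.png')
cv2.imwrite('pics/s5z.png',cv2.resize(a['img'][170:260,250:360],None,fx=6,fy=6,interpolation=cv2.INTER_CUBIC)[:,:,::-1])
E
```

```text
fit g 0.527 a 0.019 th 0.140 tool tilt 0.140
t 6.70 p [ 0.5234 -0.3142  0.1648] F [-3.6 -1.   2.1] T [-0.1   0.19 -0.06] q [-0.67  0.28  1.74 -0.1   1.23 -2.26] op 0.181
[[0.05, -0.0, -0.0], [0.0, -0.8, 0.1]] [0.53 0.02 0.13]
[[0.05, -0.0, -0.0], [-0.1, -0.7, -0.0]] [0.53 0.02 0.11]
[[0.05, -0.0, -0.0], [-0.1, -0.7, -0.0]] [0.53 0.02 0.1 ]
[[0.05, -0.0, -0.0], [-0.1, -0.7, -0.0]] [0.53 0.02 0.09]
```

View pics/s5z.png

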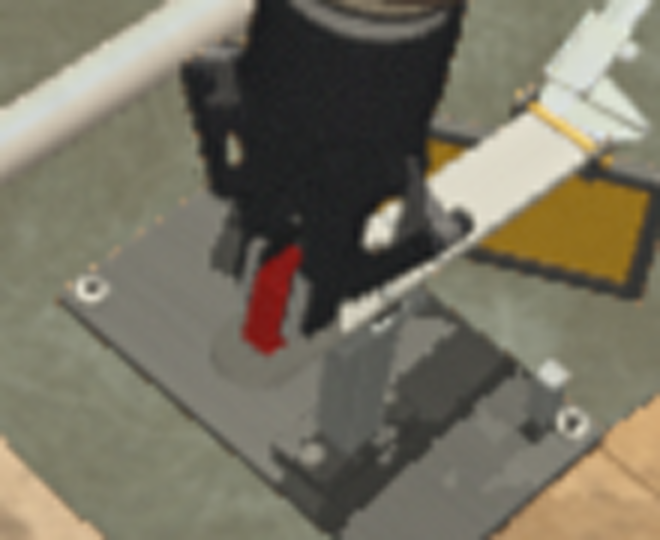

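Emit:
{"op": "drive_tool", "data": {
  "series": [
    [[0.05,0,0],[0,-0.8,0]],
    [[0,0,0],[0,0,0]]
  ]
}}

```text
time: 6.95
eef_pos: [0.5212, -0.3137, 0.1604]
tcp_rot: [-0.02, 0.75, 0.017, 0.661]
contact_force: [-4.0, -0.7, 3.0]
opening: 0.178
```

Emit:
{"op": "drive_tool", "data": {
  "series": [
    [[0.04,0,0],[0,-0.6,0]],
    [[0,0,0],[0,0,0]]
  ]
}}

```text
time: 7.15
eef_pos: [0.5212, -0.3136, 0.1584]
tcp_rot: [-0.02, 0.747, 0.017, 0.665]
contact_force: [-3.9, -0.8, 2.1]
opening: 0.177
```

Emit:
{"op": "drive_tool", "data": {
  "series": [
    [[0.03,0,0],[0,-0.5,0]],
    [[0,0,0],[0,0,0]]
  ]
}}

```text
time: 7.35
eef_pos: [0.5212, -0.3136, 0.1568]
tcp_rot: [-0.02, 0.744, 0.018, 0.668]
contact_force: [-3.8, -0.6, 2.2]
opening: 0.18
```

```bash
python3 - <<'E'
from h import *
r=fit()
path(r,[.53,.023,.09],1)
E
```

```text
fit g 0.527 a 0.015 th 0.096 tool tilt 0.107
t 7.35 p [ 0.5212 -0.3136  0.1568] F [-3.8 -0.6  2.2] T [-0.04  0.21 -0.03] q [-0.68  0.27  1.76 -0.08  1.19 -2.27] op 0.180
[[0.02, -0.03, 0.0], [-0.2, -1.0, 0.0]] [0.53 0.02 0.09]
```

Emit:
{"op": "drive_tool", "data": {
  "series": [
    [[0.03,-0.02,0],[0,-0.6,0]],
    [[0,0,0],[0,0,0]]
  ]
}}

```text
time: 7.55
eef_pos: [0.5209, -0.3141, 0.1549]
tcp_rot: [-0.02, 0.74, 0.019, 0.672]
contact_force: [-5.0, -0.7, 2.7]
opening: 0.179
```

Emit:
{"op": "drive_tool", "data": {
  "series": [
    [[0.03,0,0],[0,-0.5,0]],
    [[0,0,0],[0,0,0]]
  ]
}}

```text
time: 7.75
eef_pos: [0.5205, -0.3141, 0.1533]
tcp_rot: [-0.02, 0.737, 0.019, 0.675]
contact_force: [-5.5, 0.6, 2.1]
opening: 0.176
```

Emit:
{"op": "drive_tool", "data": {
  "series": [
    [[0.03,0,0],[0,-0.5,0]],
    [[0,0,0],[0,0,0]]
  ]
}}

```text
time: 7.95
eef_pos: [0.5201, -0.3141, 0.1517]
tcp_rot: [-0.02, 0.734, 0.019, 0.678]
contact_force: [-3.6, 0.2, 1.6]
opening: 0.177
```

```bash
python3 - <<'E'
from h import *
r=fit()
path(r,[.53,.023,.06],1)
E
```

```text
fit g 0.528 a 0.018 th 0.068 tool tilt 0.080
t 7.95 p [ 0.5201 -0.3141  0.1517] F [-3.6  0.2  1.6] T [0.04 0.25 0.07] q [-0.69  0.26  1.78 -0.06  1.16 -2.29] op 0.177
[[0.03, -0.02, 0.0], [-0.1, -1.1, -0.1]] [0.53 0.02 0.06]
```

Emit:
{"op": "drive_tool", "data": {
  "series": [
    [[0.03,0,0],[0,-0.8,0]],
    [[0,0,0],[0,0,0]]
  ]
}}

```text
time: 8.15
eef_pos: [0.5196, -0.314, 0.1496]
tcp_rot: [-0.02, 0.73, 0.019, 0.683]
contact_force: [-4.6, -0.5, 2.1]
opening: 0.177
```

Emit:
{"op": "drive_tool", "data": {
  "series": [
    [[0.03,0,0],[0,-0.8,0]],
    [[0,0,0],[0,0,0]]
  ]
}}

```text
time: 8.35
eef_pos: [0.5191, -0.3139, 0.1472]
tcp_rot: [-0.019, 0.725, 0.019, 0.688]
contact_force: [-4.5, -0.4, 0.5]
opening: 0.179
```

Emit:
{"op": "drive_tool", "data": {
  "series": [
    [[0.03,0,0],[0,-0.7,0]],
    [[0,0,0],[0,0,0]]
  ]
}}

```text
time: 8.55
eef_pos: [0.5187, -0.3138, 0.1449]
tcp_rot: [-0.019, 0.721, 0.02, 0.693]
contact_force: [-4.1, -0.6, 1.6]
opening: 0.18
```

```bash
python3 - <<'E'
from h import *
r=fit()
path(r,[r[0],r[1],.0],2)
a=snap('scene','s6.png')
cv2.imwrite('pics/s6z.png',cv2.resize(a['img'][170:260,250:360],None,fx=6,fy=6,interpolation=cv2.INTER_CUBIC)[:,:,::-1])
E
```

```text
fit g 0.527 a 0.016 th 0.032 tool tilt 0.039
t 8.55 p [ 0.5187 -0.3138  0.1449] F [-4.1 -0.6  1.6] T [-0.15  0.5  -0.07] q [-0.7   0.25  1.81 -0.03  1.11 -2.31] op 0.180
[[0.06, -0.0, -0.01], [0.3, -1.3, -0.1]] [0.53 0.02 0.02]
[[0.06, 0.0, -0.01], [0.0, -0.9, -0.0]] [0.53 0.02 0.  ]
```

View pics/s6z.png

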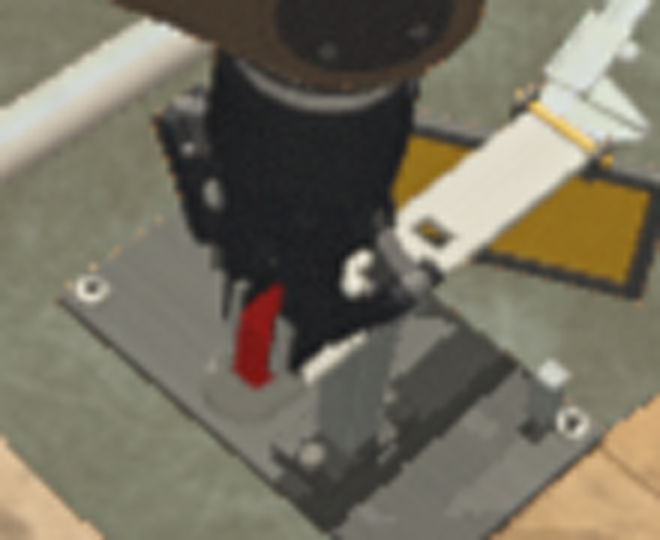

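Emit:
{"op": "drive_tool", "data": {
  "series": [
    [[0.04,0,0],[0,-0.8,0]],
    [[0,0,0],[0,0,0]]
  ]
}}

```text
time: 8.8
eef_pos: [0.5185, -0.3138, 0.1426]
tcp_rot: [-0.019, 0.716, 0.02, 0.698]
contact_force: [-4.4, 0.3, -0.0]
opening: 0.175
```

Emit:
{"op": "drive_tool", "data": {
  "series": [
    [[0.04,0,0],[0,-0.7,0]],
    [[0,0,0],[0,0,0]]
  ]
}}

```text
time: 9.0
eef_pos: [0.5182, -0.3138, 0.1402]
tcp_rot: [-0.019, 0.711, 0.02, 0.702]
contact_force: [-3.8, -0.3, 0.6]
opening: 0.182
```

Emit:
{"op": "drive_tool", "data": {
  "series": [
    [[0.03,0,0],[0,-0.5,0]],
    [[0,0,0],[0,0,0]]
  ]
}}

```text
time: 9.2
eef_pos: [0.5181, -0.3138, 0.1388]
tcp_rot: [-0.019, 0.708, 0.02, 0.706]
contact_force: [-3.7, 0.2, 1.1]
opening: 0.174
```

```bash
python3 - <<'E'
from h import *
r=fit()
path(r,[r[0],r[1],.0],1)
E
```

```text
fit g 0.531 a 0.017 th -0.001 tool tilt 0.004
t 9.20 p [ 0.5181 -0.3138  0.1388] F [-3.7  0.2  1.1] T [-0.09  0.66 -0.02] q [-0.71  0.24  1.83 -0.    1.07 -2.34] op 0.174
[[-0.0, 0.0, 0.0], [0.3, -0.2, -0.1]] [0.53 0.02 0.  ]
```

Emit:
{"op": "drive_tool", "data": {
  "series": [
    [[0,0,-0.03],[0,0,0]],
    [[0,0,0],[0,0,0]]
  ]
}}

```text
time: 9.4
eef_pos: [0.5168, -0.3142, 0.1391]
tcp_rot: [-0.019, 0.708, 0.02, 0.706]
contact_force: [-3.9, -0.1, -0.3]
opening: 0.181
```

Emit:
{"op": "drive_tool", "data": {
  "series": [
    [[0,0,-0.03],[0,0,0]],
    [[0,0,0],[0,0,0]]
  ]
}}

```text
time: 9.6
eef_pos: [0.5157, -0.3144, 0.1391]
tcp_rot: [-0.019, 0.707, 0.019, 0.706]
contact_force: [-3.0, -1.0, -1.1]
opening: 0.178
```

Emit:
{"op": "drive_tool", "data": {
  "series": [
    [[0,0,-0.02],[0,0,0]],
    [[0,0,0],[0,0,0]]
  ]
}}

```text
time: 9.8
eef_pos: [0.5156, -0.3144, 0.139]
tcp_rot: [-0.018, 0.706, 0.019, 0.707]
contact_force: [-1.2, -1.9, -1.8]
opening: 0.179
```

```bash
python3 - <<'E'
from h import *
fit()
a=snap('scene','s7.png');b=snap('top','t7.png')
cv2.imwrite('pics/s7z.png',cv2.resize(a['img'][170:260,250:360],None,fx=6,fy=6,interpolation=cv2.INTER_CUBIC)[:,:,::-1])
E
```

```text
fit g 0.508 a 0.012 th -0.000 tool tilt 0.002
```

View pics/s7z.png

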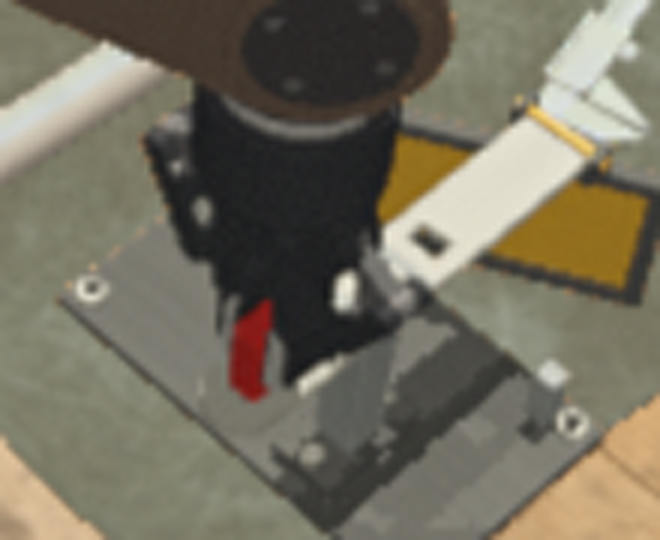

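Emit:
{"op": "drive_tool", "data": {
  "series": [
    [[0,0,0],[0,0,0]],
    [[0,0,0],[0,0,0]],
    [[0,0,0],[0,0,0]],
    [[0,0,0],[0,0,0]],
    [[0,0,0],[0,0,0]]
  ],
  "grip": 0.4
}}

```text
time: 10.4
eef_pos: [0.5181, -0.3143, 0.141]
tcp_rot: [-0.02, 0.704, 0.019, 0.71]
contact_force: [0.2, -0.1, -0.1]
opening: 0.701
```

Emit:
{"op": "drive_tool", "data": {
  "series": [
    [[-0.4,0,0],[0,0,0]],
    [[-0.8,0,0],[0,0,0]],
    [[-0.8,0,0],[0,0,0]],
    [[0,0,0],[0,0,0]]
  ]
}}

```text
time: 10.8
eef_pos: [0.5167, -0.3135, 0.2424]
tcp_rot: [-0.018, 0.705, 0.02, 0.709]
contact_force: [0.5, -0.5, 0.7]
opening: 0.702
```

```bash
python3 - <<'E'
from h import *
a=snap('scene','s8.png')
cv2.imwrite('pics/s8z.png',cv2.resize(a['img'][170:260,250:360],None,fx=6,fy=6,interpolation=cv2.INTER_CUBIC)[:,:,::-1])
E
```

View pics/s8z.png

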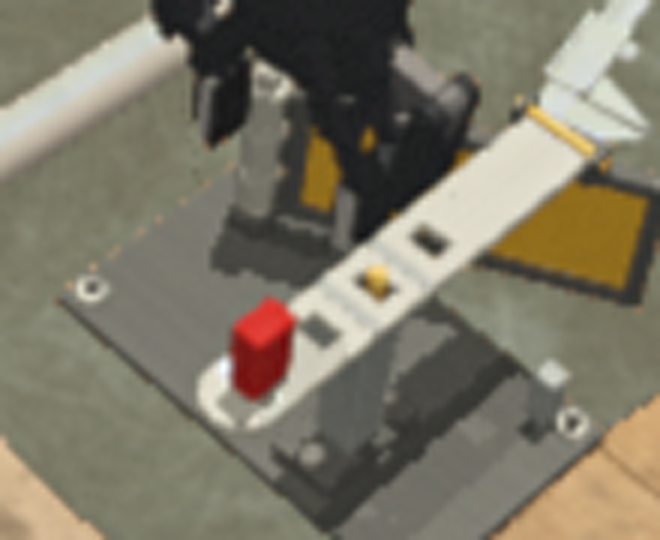

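Emit:
{"op": "drive_tool", "data": {
  "series": [
    [[-0.9,0,0],[0,0,0]],
    [[0,0.9,0],[0,0,0]],
    [[0,0.9,0],[0,0,0]],
    [[0,0.9,0],[0,0,0]],
    [[0,0.9,0],[0,0,0]]
  ]
}}

```text
time: 11.35
eef_pos: [0.5033, -0.1313, 0.2793]
tcp_rot: [-0.011, 0.709, 0.02, 0.705]
contact_force: [0.4, 0.2, -0.5]
opening: 0.699
```

Emit:
{"op": "drive_tool", "data": {
  "series": [
    [[0,0.9,0],[0,0,0]],
    [[0,0.9,0],[0,0,0]],
    [[0,0.9,0],[0,0,0]],
    [[0,0,0],[0,0,0]],
    [[0,0,0],[0,0,0]]
  ]
}}

```text
time: 11.85
eef_pos: [0.4921, 0.0146, 0.2731]
tcp_rot: [-0.012, 0.713, 0.025, 0.701]
contact_force: [-1.3, -0.3, 0.2]
opening: 0.702
```

```bash
python3 - <<'E'
from h import *
import pickle
a0,b0=pickle.load(open('c0.pkl','rb'))
a=snap('scene','s9.png');b=snap('top','t9.png')
pickle.dump((a,b),open('c9.pkl','wb'))
s=ctrl.get_state();print(s['time'],s['eef_pos'])
cv2.imwrite('pics/s9z.png',cv2.resize(np.hstack([a['img'][160:270,230:360],b['img'][110:220,230:360]]),None,fx=3,fy=3,interpolation=cv2.INTER_CUBIC)[:,:,::-1])
D=np.hstack([cv2.absdiff(x['img'],y['img']).max(2) for x,y in((a,a0),(b,b0))])
cv2.imwrite('pics/d9.png',cv2.resize((D>25).astype(np.uint8)*255,(800,300)))
def red(im,box):
    x0,x1,y0,y1=box; h=cv2.cvtColor(im[y0:y1,x0:x1],cv2.COLOR_RGB2HSV)
    m=((h[...,0]<8)|(h[...,0]>172))&(h[...,1]>170)&(h[...,2]>170)
    v,u=np.nonzero(m);return u.mean()+x0,v.mean()+y0,m.sum()
for w,(i,j) in {'0':(a0,b0),'9':(a,b)}.items():
    p=red(i['img'],(240,320,185,250));q=red(j['img'],(245,300,140,215)); print(w,p,q,tri(i,p[:2],j,q[:2]))
E
```

```text
11.95 [0.49235794 0.01343972 0.27332916]
0 (np.float64(257.1142857142857), np.float64(194.45714285714286), np.int64(35)) (np.float64(260.7105263157895), np.float64(190.1578947368421), np.int64(38)) [ 0.50504757 -0.19164119  0.15743867]
9 (np.float64(293.5909090909091), np.float64(223.5909090909091), np.int64(44)) (np.float64(nan), np.float64(nan), np.int64(0)) [nan nan nan]<stdin>:13: RuntimeWarning: Mean of empty slice.
  ret = ret.dtype.type(ret / rcount)
```

View pics/s9z.png

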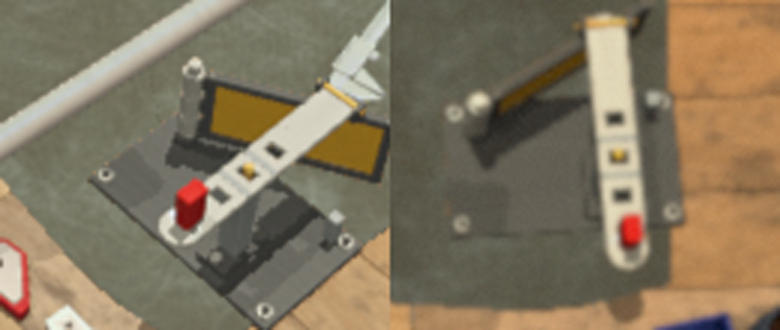

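View pics/d9.png

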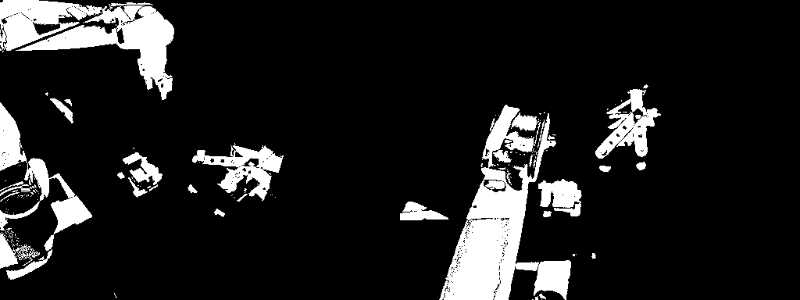

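```bash
python3 - <<'E'
from h import *
import pickle
a0,b0=pickle.load(open('c0.pkl','rb'));a,b=pickle.load(open('c9.pkl','rb'))
c=lambda d,x0,x1,y0,y1:cv2.resize(d['img'][y0:y1,x0:x1],(390,290),interpolation=cv2.INTER_CUBIC)
cv2.imwrite('pics/v9.png',np.vstack([np.hstack([c(a0,140,220,180,250),c(a,140,220,180,250)]),np.hstack([c(b0,155,255,205,280),c(b,155,255,205,280)])])[:,:,::-1])
def red(im,box):
    x0,x1,y0,y1=box; h=cv2.cvtColor(im[y0:y1,x0:x1],cv2.COLOR_RGB2HSV)
    m=((h[...,0]<8)|(h[...,0]>172))&(h[...,1]>170)&(h[...,2]>170)
    v,u=np.nonzero(m);return u.mean()+x0,v.mean()+y0,m.sum()
p=red(a['img'],(270,310,210,245));q=red(b['img'],(295,325,170,205));print(p,q,tri(a,p[:2],b,q[:2]))
E
```

```text
(np.float64(293.59090909090907), np.float64(223.5909090909091), np.int64(44)) (np.float64(310.35714285714283), np.float64(186.0952380952381), np.int64(42)) [ 0.51200332 -0.31464209  0.15742331]
```

View pics/v9.png

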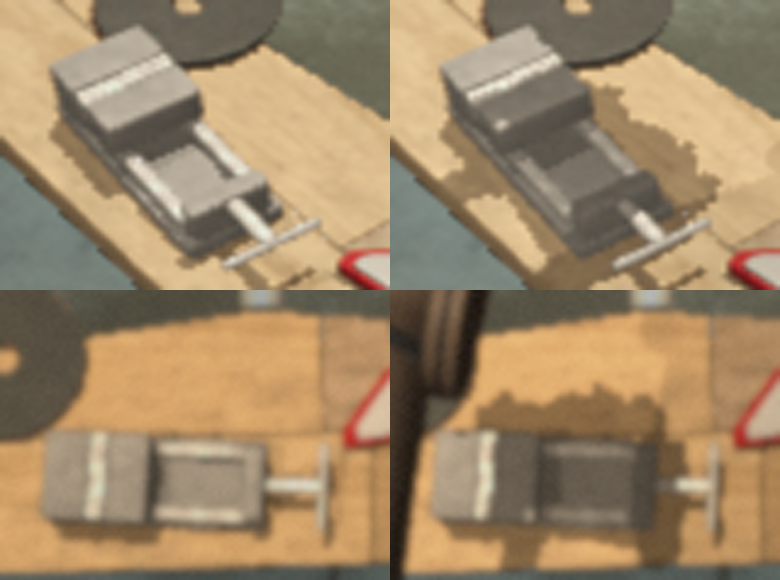

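Only the arm's shadow falls on the vice; it has not moved. The knob top stands at the same height as at the start (157.4 mm against 157.4 mm), so the bar is level and the middle hole is fully down.

```bash
python3 -c "
from plant import ctrl
print(ctrl.sign_off())"
```

```text
the job is handed in; nothing more can be done
None
```

The guard is held open by its stay: the middle hole is fully down over the brass peg. I handed the job in at about 12 s, with the arm clear of everything.

**What I did:** I pinched the knob, lifted the bar to about 0.3 rad and swung it over the peg while pushing the gate open. I then lowered it in steps of about 2 mm.

The hole fell over the peg on the first lowering, so no sliding search along the bar was needed. I had already located the peg in the images to about 2 mm.

The measured tool force stayed below about 6 N at the readings taken between moves, well under the 25 N limit.

**Last checks before hand-in:**
- **Holding:** easing the knob back stopped against the peg after about 2.5 mm, and the spring load came off the tool. The bar stayed put after I let go.
- **Right hole:** both cameras show the peg in the hole between the two grey stripes, with the other two holes empty.
- **Fully down:** the knob measured 157.4 mm high, the same as at the start when the bar lay level.
- **Gate opening:** it was about 0.51 rad by my geometry before I let go, within the expected 0.4 to 0.6.
- **Other things:** comparing before and after pictures showed changes only at the arm, the guard and their shadows. The vice showed up as changed, but a close look showed only the arm's shadow on it. In the last top view the arm hid part of the disc stack; the scene view showed no change there.

No check failed or disagreed.

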